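Snap the measuring wheel into the cable length counter

TASK

Fit the loose measuring wheel into the cable length counter: pick it up by the wheel, feel for the slots of the two side plates, lower its axle into both with the axle's gear on the counter-housing side, and press it down past the spring plungers until both ends sit fully home on the slot floors, then let go. Press firmly but without forcing or dropping it in, and leave everything else on the bench where it is.

Things in the scene. Friction and masses are not known exactly. Their poses are not given: they have to be found in the camera images.
- wheel: Loose measuring wheel, 0.35 kg: aluminium disc 80 mm diameter, 24 mm thick, flat faces, black tread, on a steel axle 12 x 164 mm. Origin: disc centre; x along the axle to the gear end (axle x = -82 to 82 mm). At the start it leans on its rim and plain axle end, gear end up: axle 0.45 rad from level, origin 41 mm high. Grip it across the faces (24 mm) at its uppermost rim, tool leaning with the disc.
- gear (a point): Middle of the brass spur gear near one end of the wheel's axle (wheel x = +78 mm): 31 mm diameter over the teeth, 8 mm wide, x = +74 to +82 mm. The other end of the axle is plain.
- journal_gear (a point): Point on the wheel's axle centre line at wheel x = +65 mm, gear side; ends in the slot of the plate beside the housing. Beside it, on each side of the disc, a locating collar of 18 mm diameter at |x| = 51 to 55 mm, which goes inside the side plate: keep fingertips 10 mm or more from the axle's centre line.
- journal_plain (a point): Point on the wheel's axle centre line at wheel x = -65 mm, plain side; ends in the slot of the other plate.
- counter: Cable length counter: grey bed 200 x 245 x 12 mm screwed to the bench. Its carriage (side plates, counter housing, pinion) slides on the bed along x and is clamped where the last user left it, anywhere from 15 mm behind to 15 mm ahead of centre; this place is not given: look, or feel for the slots. Origin: on the bench, midway between the side plates in y; y along the seated axle to the housing, z up.
- bed_middle (a point): Top of the bed, 12 mm above counter origin. With the carriage centred the plates stand at x = 0, y = +65 and -65 mm: 76 mm wide in x, 10 mm thick, 120 mm clear between, tops 94 mm above the bench. Slot in the middle of each, open-topped: 14 mm wide, flat floor at 72 mm, so a seated axle's centre is 78 mm high; mouth chamfered 3 mm to 20 mm wide. The carriage moves only in x.
- keeper_gear (a joint): Spring plunger (10 mm ball nose) in the +x wall of the slot beside the housing, 85 mm above the bench, jutting 4 mm into the slot. 0 = out, up to 0.0045 m when pushed back; 4 N preload, 0.7 N/mm. The wheel's weight does not pass it: pushing past both takes about 12 to 20 N downward in all, then they spring out above the axle and hold it.
- keeper_plain (a joint): The same plunger in the other slot. The cream housing (90 x 66 mm, top 84 mm high) is at counter y = 92 to 158 mm, its pinion (20 mm over the teeth) at y = 75 mm and up, 23.5 mm in +x of the slot; the gear drops between plate and housing. Guide rollers at counter x = -80 and +80 mm are 51 mm high; a support roller under the wheel tops at 33 mm.
- multimeter: Bystander: black handheld multimeter 145 x 75 x 36 mm, 0.35 kg. Origin: centre of its underside; x along its length.
- empty_reel: Bystander: empty grey plastic cable reel lying on its flange, 110 mm diameter, 38 mm high. Origin: centre of its underside.
- idler_roller: Bystander: spare plain aluminium roller without axle, 50 mm diameter, 25 mm high, lying flat. Origin: centre of its underside.
- screwdriver: Bystander: screwdriver 190 mm long, lying along its x axis.
- grease_jar: Bystander: closed white jar 52 mm diameter, 50 mm high. Origin: centre of its underside.
- dummy_load: Bystander: small aluminium connector box 62 x 42 x 32 mm with a round connector at each end. Origin: centre of its underside.
- caliper: Bystander: steel digital caliper 210 mm long, lying flat along its x axis.
Things that resemble listed ones, but are neither listed nor needed, are in the scene too. There is more than one size of the wheel; the one meant has the size given above.

How it is judged:
At the end, for the whole second after the job is handed in: The wheel is let go at rest in the counter, both ends bottomed in the slots: axle centre line at both plates 74 to 80 mm high (78 when home) and within 22 mm of the bed middle in x, gear on the housing side, each journal point within 7.5 mm of its plate middle along y (z of journal_gear in the frame of counter between 0.074 and 0.08 m and x of journal_gear in the frame of counter between -0.022 and 0.022 m and y of journal_gear in the frame of counter between 0.0575 and 0.0725 m and z of journal_plain in the frame of counter between 0.074 and 0.08 m and x of journal_plain in the frame of counter between -0.022 and 0.022 m and y of journal_plain in the frame of counter between -0.0725 and -0.0575 m and linear speed of wheel below 0.02 m/s); the robot touches nothing.
It fails at once if the wheel is forced or dropped into the counter (more than 70 N between them) (contact force between wheel and counter above 70 N).
It fails at once if a thing lying on the bench is displaced by more than 20 mm (distance of any of multimeter, empty_reel, idler_roller, screwdriver, grease_jar, dummy_load, caliper from where it was at the start of the episode above 0.02 m).
It also fails if it takes over 54 s, if anything falls off the work surface, if the arm or the gripper's body presses on something with over 40 N, if the wrist force passes 120 N, or if a joint passes its speed limit or range.

ROBOT

A 6-joint arm with a two-finger parallel gripper is mounted at the origin on the work surface. World frame = base frame: x ahead of the robot, y to its left, z up, the work surface at z = 0. Lengths are in m, angles in rad, forces in N, time in s.
With the tool pointing down it reaches from about 0.3 to 0.875 m from the base axis. Payload 6.4 kg.
Tool frame: the origin (TCP) lies midway between the tips of the shut fingers; the grasp point (between the pads) lies 19 mm behind it; z points along the fingers, y is the direction in which the jaws open and shut (so a half turn about z gives the same grasp; the last joint's range is limited). The gripper opens to 85 mm and grips with 20 to 120 N. Pads are 22 mm wide; open, the fingers measure 114 mm over their backs; the gripper's body (76 mm by 85 mm) begins 54 mm behind the grasp point. The pads swing forward as they close: fully open they stand 13 mm farther back than shut.
Start: joints at [-1.537, 0.181, 1.607, -0, 1.354, -0.206], TCP at [0.137, -0.559, 0.231] pointing down, gripper open.
Joint ranges: [-2.99, 2.99], [-0.89, 2.07], [0.3, 2.58], [-1.14, 4.28], [0, 2.63], [-3.12, 3.12]. Speed limits (rad/s): [2.57, 2.57, 3.01, 3.14, 3.14, 3.14].

INTERFACE

Orientations are given as a unit quaternion [w, x, y, z].
In Python, from bench import ctrl, optics, ticket gives the robot as it stands. The module is installed in compiled form; this text tells all that it offers.
- The arm moves only by the tool step_arm, never from a script. Its argument "targets" is text: rows parted by semicolons, each of 6 numbers parted by spaces: the shift along the tool's x, y, z in mm, then the turn, a rotation vector about the tool's x, y, z in rad. In form: dx dy dz rx ry rz; .... A call has 1 to 8 rows; each row is the pose to reach, as a shift and turn from the pose commanded when the call began, along the tool's axes at that moment; what a row does not reach only later rows make up. A row lasts 1/8 s, in which the tool goes at most 62.5 mm and 10.7 degrees, less where a joint would pass 70% of its speed; a pose out of reach is approached as far as the arm can. A call with a gripper value outside its range is refused whole. "grip" is the opening in per cent of the stroke, from 0 (shut) to 100 (fully open), set as the call begins (left out, the last holds). The fingers move at their own pace and stop on an object; the grip force is fixed at half the most. Time passes only in rows, so rows that repeat a pose let the fingers close. It gives the time, the measured TCP pose, the force and the opening at its end, in the units of the state.
- ctrl.get_obs(): the state, without advancing time (a new reading comes with each control period).
- optics.camera(name): name is "scene" or "top"; returns a dict with "image" (384x512x3 uint8, red, green, blue), "mtx" (3x3 intrinsics, pixels), "xyz" and "orientation" of the camera in the world. Camera axes: x right, y up, looking along -z (the intrinsics and any distortion apply to the point x, -y, -z); pixel columns grow to the right and rows downward; lengths in m; the calibration is good to about 2 mm. A picture is of the moment at which its call begins. There is no depth.
- ticket.hand_in(): hands the job in, once; it reports no verdict.
The state is a dict: "time_s": time; "q": joint angles; "dq": joint speeds; "joint_efforts": joint torques, N m; "eef_pos": TCP position; "eef_rot": TCP orientation; "wrist_force": force on the tool from outside, world axes, zero at the start; "torque": the same for the moment, N m; "opening": opening from 0.0 (shut) to 1.0 (fully open).
Only numpy, scipy, OpenCV 4.12 (cv2) and the standard library are available. Lean on these libraries where they do the work, as an engineer would, in place of code of your own. Each camera call takes 0.05 s, during which the arm holds its last target.

## Working session

There is one attempt and no reset: what is moved stays moved. The work goes in short steps, Python scripts to look and compute and a tool call to move; the robot and the scene stay as the last step left them, time stands still between calls to the robot, and variables do not carry over. Pictures are saved under pics/ and viewed, and the job is handed in when it is done.

Besides the shell and the picture viewer there is one more tool, called after "Request:" by a JSON object that holds its "name" and its "arguments", one argument or row to a line. step_arm: Moves the arm, as the interface text tells. Its arguments: {"type":"object","properties":{"targets":{"type":"string"},"grip":{"type":"number"}},"required":["targets"]}

```bash
mkdir -p pics; cat > h.py <<'E'
import numpy as np,cv2
from bench import ctrl,optics,ticket
from scipy.spatial.transform import Rotation as R
def rot(q): return R.from_quat([q[1],q[2],q[3],q[0]])
def snap(n,f):
    c=optics.camera(n); im=c['image']; cv2.imwrite('pics/'+f+'.png',cv2.cvtColor(im,cv2.COLOR_RGB2BGR)); np.savez('pics/'+f+'.npz',image=im,mtx=c['mtx'],xyz=c['xyz'],q=c['orientation']); return load(f)
def load(f): return dict(np.load('pics/'+f+'.npz'))
def ray(c,u,v):
    K=c['mtx']; d=np.array([(u-K[0,2])/K[0,0],-(v-K[1,2])/K[1,1],-1.]); d=rot(c['q']).apply(d); return np.array(c['xyz']),d/np.linalg.norm(d)
def onz(c,u,v,z):
    o,d=ray(c,u,v); return o+d*(z-o[2])/d[2]
def proj(c,P):
    p=rot(c['q']).inv().apply(np.array(P)-c['xyz']); K=c['mtx']; return np.array([K[0,0]*p[...,0]/-p[...,2]+K[0,2],K[1,1]*p[...,1]/p[...,2]+K[1,2]]).T
def tri(c1,p1,c2,p2):
    o1,d1=ray(c1,*p1);o2,d2=ray(c2,*p2)
    A=np.stack([d1,-d2],1); t=np.linalg.lstsq(A,o2-o1,rcond=None)[0]; a=o1+d1*t[0];b=o2+d2*t[1]; return (a+b)/2,np.linalg.norm(a-b)
E
python3 - <<'E'
from h import *
for n in('scene','top'):
    c=snap(n,n+'0'); print(n,c['mtx'].tolist(),c['xyz'],c['q'])
    im=cv2.imread(f'pics/{n}0.png'); cv2.imwrite(f'pics/{n}0b.png',cv2.resize(im,(800,600),interpolation=cv2.INTER_CUBIC))
print(ctrl.get_obs())
print(optics.camera('top').keys())
E
```

```text
scene [[374.85263714593697, 0.0, 259.33080906688866], [0.0, 374.85263714593697, 184.98379558855487], [0.0, 0.0, 1.0]] [1.52441344 0.06077651 1.07858888] [0.64068965 0.26171642 0.27589212 0.66701186]
top [[406.6156396510964, 0.0, 257.00586211950656], [0.0, 406.6156396510964, 191.6096754529994], [0.0, 0.0, 1.0]] [0.34755707 0.00558199 1.22302805] [-0.69991714 -0.05729785  0.0604429   0.70935154]
{'time_s': 0.1, 'q': array([-1.53728030e+00,  1.81449527e-01,  1.60790101e+00, -1.37562868e-05,
        1.35382682e+00, -2.06311015e-01]), 'dq': array([ 0.00082742, -0.00112897, -0.00080896,  0.00099939,  0.00158317,
       -0.00075562]), 'joint_efforts': array([ 2.32147913e-04, -4.45876908e+01, -3.52238452e+01, -3.54831172e-04,
        4.07188709e-03, -5.85683608e-06]), 'eef_pos': array([ 0.13657187, -0.55803021,  0.23048732]), 'eef_rot': array([-7.89975157e-04,  9.92818495e-01,  1.19627787e-01,  6.16813570e-05]), 'wrist_force': array([-0.33366803, -0.54410695, -0.19046572]), 'torque': array([ 0.01323237, -0.00500275, -0.0254621 ]), 'opening': 0.9990977605827636}
dict_keys(['image', 'mtx', 'xyz', 'orientation'])
```

View pics/scene0b.png

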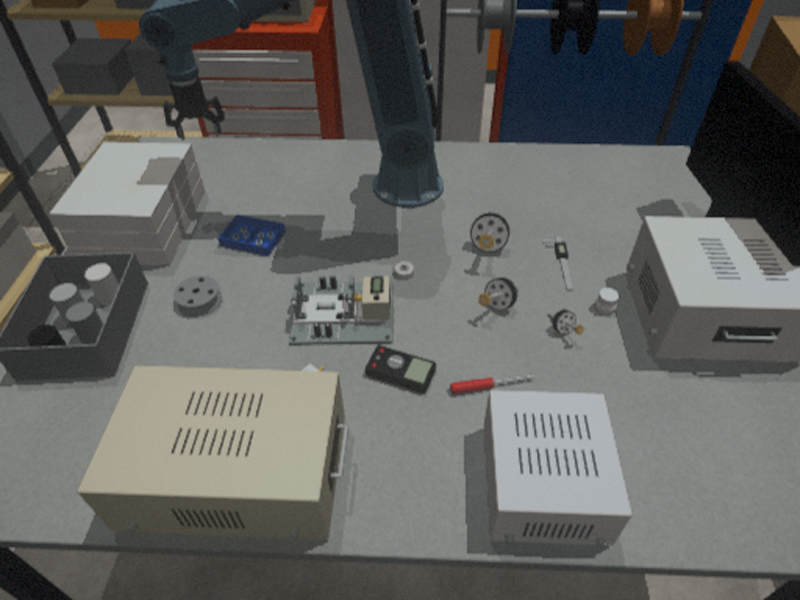

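View pics/top0b.png

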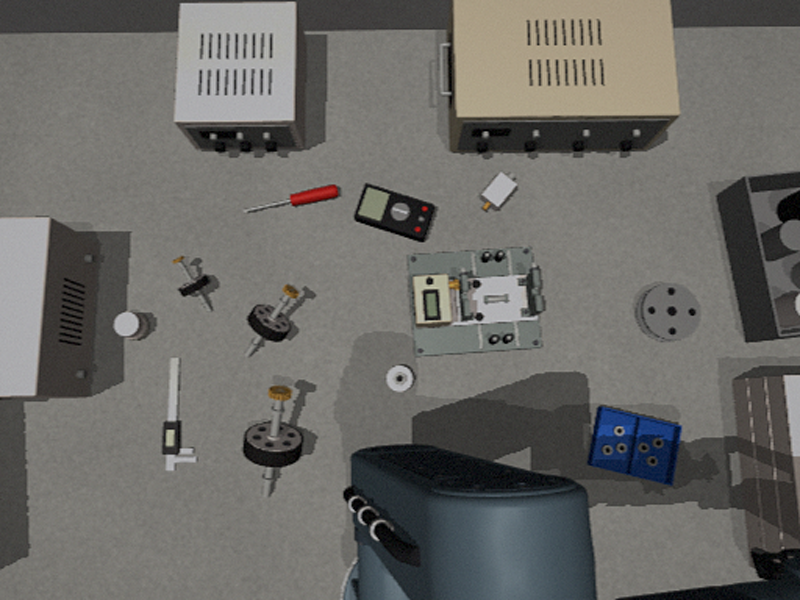

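```bash
python3 - <<'E'
from h import *
def crop(f,x0,y0,x1,y1,s,o):
    im=cv2.imread(f'pics/{f}.png')[y0:y1,x0:x1]; im=cv2.resize(im,None,fx=s,fy=s,interpolation=cv2.INTER_CUBIC)
    im=cv2.convertScaleAbs(im,alpha=1.5,beta=10); cv2.imwrite(f'pics/{o}.png',im)
crop('top0',145,170,215,240,8,'tw')
crop('scene0',290,165,350,215,12,'sw')
crop('top0',255,150,355,235,8,'tc')
crop('scene0',180,170,260,225,10,'sc')
c=load('top0')
for n,l,r in(('small',(178*.64,285*.64),(210*.64,285*.64)),('med',(248*.64,322*.64),(290*.64,322*.64)),('large',(243*.64,443*.64),(302*.64,443*.64))):
    a=onz(c,*l,.04);b=onz(c,*r,.04);print(n,a,b,np.linalg.norm(a-b))
E
```

```text
small [0.57975286 0.42179013 0.04      ] [0.5789643  0.36127371 0.04      ] 0.060521560332218956
med [0.50735924 0.28751794 0.04      ] [0.50631789 0.20880033 0.04      ] 0.07872449008553167
large [0.28569108 0.29074209 0.04      ] [0.28420652 0.18356941 0.04      ] 0.10718296747164176
```

View pics/tw.png

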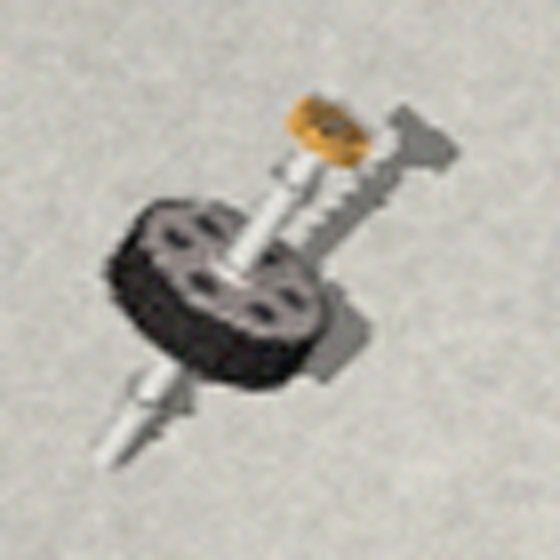

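View pics/sw.png

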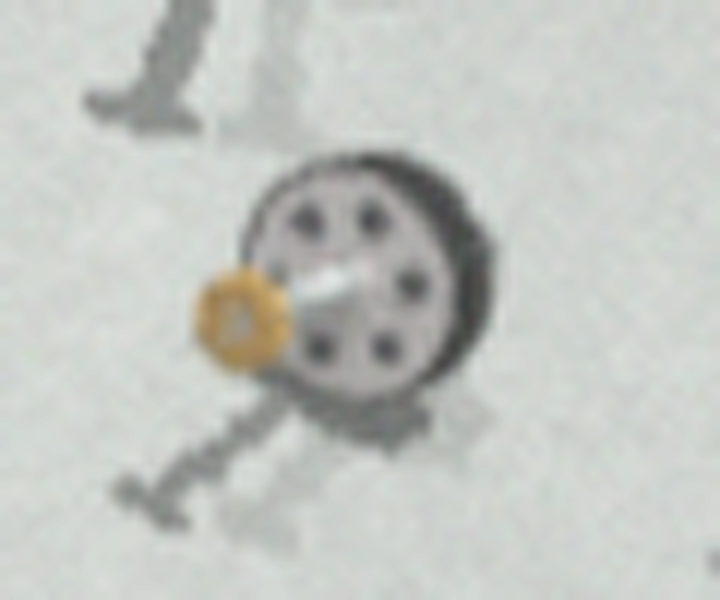

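View pics/tc.png

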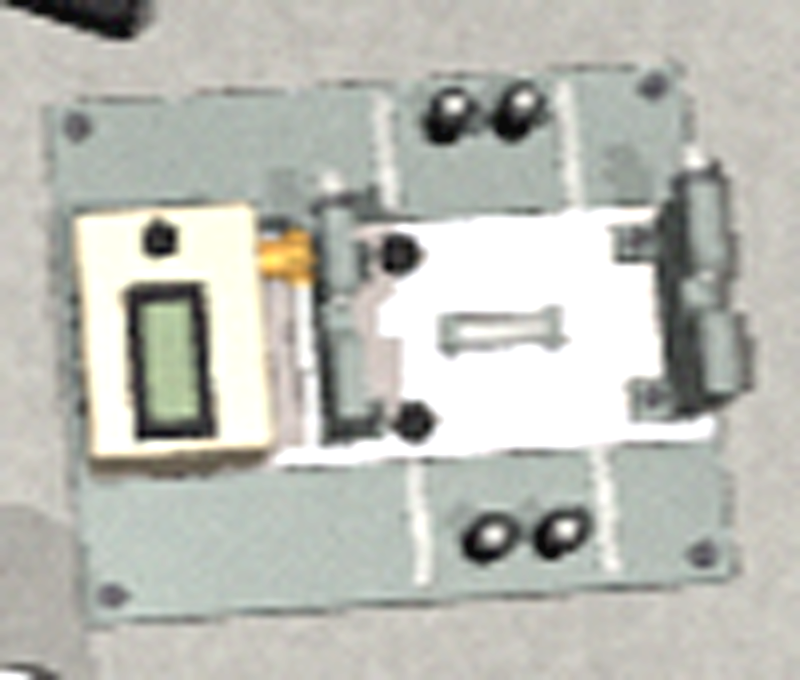

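View pics/sc.png

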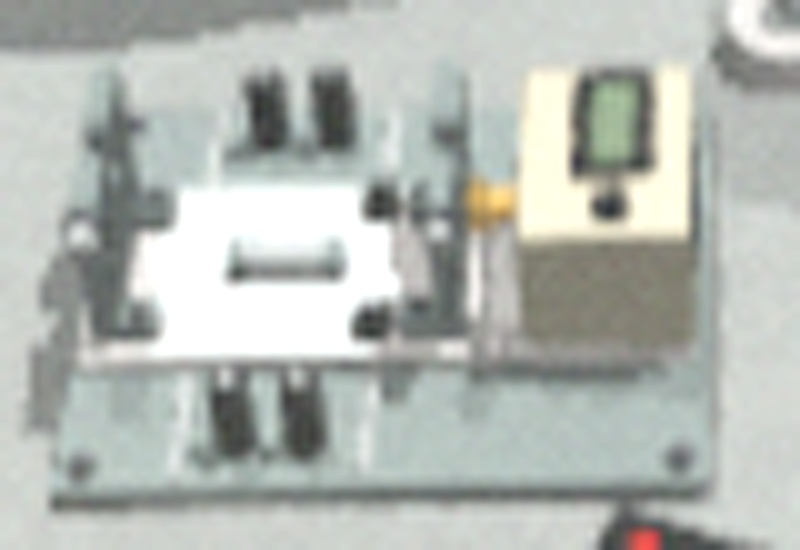

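```bash
python3 - <<'E'
from h import *
t=load('top0');s=load('scene0')
f=lambda u,v,k,x0,y0:((u+.5)/k-.5+x0,(v+.5)/k-.5+y0)
T=lambda u,v:f(u,v,8,145,170)
S=lambda u,v:f(u,v,12,290,165)
g,e=tri(t,T(329,130),s,S(241,318)); print('gear tri',g,e)
g2=onz(t,*T(329,130),.0749); p=onz(t,*T(105,462),.0053); print(g2,onz(s,*S(241,318),.0749),p,np.linalg.norm((g2-p)[:2]),'exp 144')
d=(g2-p)[:2]; yaw=np.arctan2(d[1],d[0]);print('yaw',yaw)
print('centre',p[:2]+d*82/160, (g2[:2]+p[:2]*0)-78*.9004e-3*d/np.linalg.norm(d))
TC=lambda u,v:f(u,v,8,255,150); SC=lambda u,v:f(u,v,10,180,170)
h=[onz(t,*TC(*q),.012) for q in((78,128),(655,85),(704,553),(113,596))]; print(np.array(h),np.mean(h,0))
print(np.linalg.norm(h[0]-h[1]),np.linalg.norm(h[2]-h[3]),np.linalg.norm(h[0]-h[3]),np.linalg.norm(h[1]-h[2]))
hs=[onz(s,*SC(*q),.012) for q in((680,458),(80,467))]; print('scene holes far row',hs)
y=(h[0]-h[1])+(h[3]-h[2]); yw=np.arctan2(y[1],y[0])-np.pi/2; print('counter yaw',yw)
y2=hs[0]-hs[1];print('scene yaw',np.arctan2(y2[1],y2[0])-np.pi/2)
E
```

```text
gear tri [0.55966171 0.20230277 0.07807844] 0.0012023731126050306
[0.56025265 0.20346039 0.0749    ] [0.55670906 0.20214375 0.0749    ] [0.44805884 0.29718178 0.0053    ] 0.14618874570118748 exp 144
yaw -0.69592878358378
centre [0.50555817 0.24914957] [0.50635311 0.24848551]
[[ 0.63163996 -0.024635    0.012     ]
 [ 0.64566354 -0.24576252  0.012     ]
 [ 0.46587822 -0.25579756  0.012     ]
 [ 0.4527595  -0.03469871  0.012     ]] [ 0.5489853  -0.14022345  0.012     ]
0.2215717529705193 0.22148770556410824 0.17916333241268925 0.180065161982484
scene holes far row [array([ 0.62987193, -0.02525604,  0.012     ]), array([ 0.64272522, -0.24697569,  0.012     ])]
counter yaw 0.061299566235508474
scene yaw 0.05790612217684177
```

```bash
python3 - <<'E'
from h import *
def crop(f,x0,y0,x1,y1,s,o):
    im=cv2.imread(f'pics/{f}.png')[y0:y1,x0:x1]; im=cv2.resize(im,None,fx=s,fy=s,interpolation=cv2.INTER_CUBIC)
    return cv2.convertScaleAbs(im,alpha=1.3,beta=10)
a=crop('top0',285,168,315,210,14,'');b=crop('top0',330,165,355,207,14,'')
cv2.imwrite('pics/tp.png',np.hstack([a,b]))
a=crop('scene0',183,174,201,212,15,'');b=crop('scene0',215,174,237,212,15,'')
cv2.imwrite('pics/sp.png',np.hstack([a,b]))
E
```

```text
(no output)
```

View pics/tp.png

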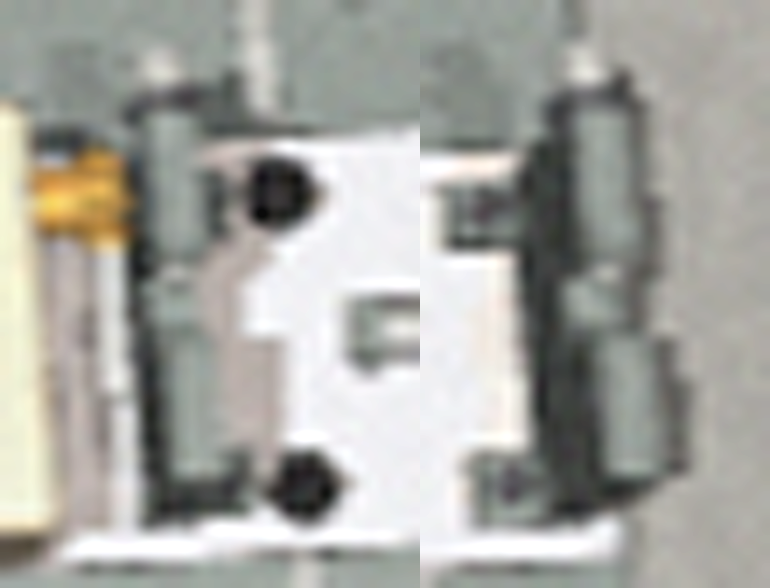

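View pics/sp.png

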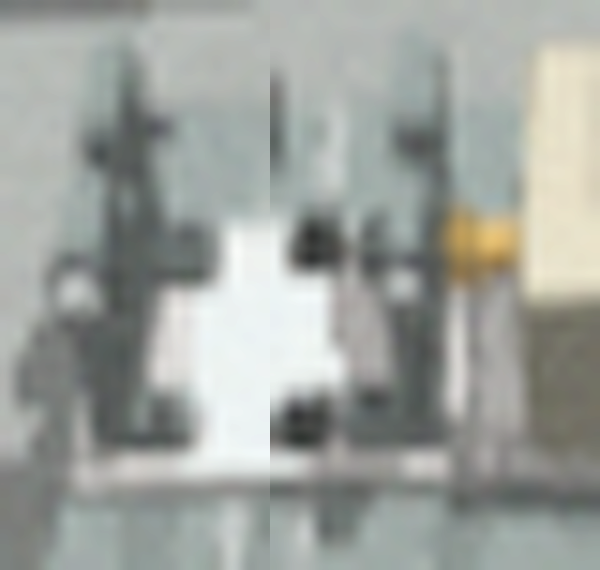

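```bash
python3 - <<'E'
from h import *
t=load('top0')
f=lambda u,v,k,x0,y0:((u+.5)/k-.5+x0,(v+.5)/k-.5+y0)
A=lambda u,v:f(u,v,14,285,168);B=lambda u,v:f(u-420,v,14,330,165)
h=np.array([.54899,-.14022]);yw=.0605
M=np.array([[np.cos(yw),np.sin(yw)],[-np.sin(yw),np.cos(yw)]])
for q,F in(((160,108),A),((192,475),A),((176,291),A),((605,108),B),((635,475),B),((620,291),B)):
    P=onz(t,*F(*q),.094)[:2]; print(q,P,M@(P-h))
for q,F in(((172,270),A),((176,330),A),((598,270),B),((598,330),B)):
    P=onz(t,*F(*q),.072)[:2]; print('floor',q,P,M@(P-h))
for q,F,z in(((280,190),A,.033),((310,487),A,.033)): print(M@(onz(t,*F(*q),z)[:2]-h))
E
```

```text
(160, 108) [ 0.58308944 -0.11187762] [0.03575072 0.02622876]
(192, 475) [ 0.50794931 -0.116071  ] [-0.03950548  0.02658626]
(176, 291) [ 0.54541783 -0.11398876] [-0.00197961  0.02639923]
(605, 108) [ 0.59006299 -0.24506184] [ 0.03465879 -0.10713343]
(635, 475) [ 0.51473062 -0.24742092] [-0.0406784  -0.10493336]
(620, 291) [ 0.55229465 -0.24625283] [-0.00311247 -0.10603864]
floor (172, 270) [ 0.5536652  -0.11562806] [0.00615355 0.02426428]
floor (176, 330) [ 0.54115131 -0.11607465] [-0.00636445  0.02457513]
floor (598, 270) [ 0.56073592 -0.24684432] [ 0.00527759 -0.10713944]
floor (598, 330) [ 0.54819994 -0.24623624] [-0.00719869 -0.10577451]
[ 0.02843011 -0.0047703 ]
[-0.03563652 -0.00512126]
```

```bash
cat >> h.py <<'E'
def axes_q(z,y):
    z=np.array(z)/np.linalg.norm(z); y=np.array(y,float); y-=z*(y@z); y/=np.linalg.norm(y); return R.from_matrix(np.stack([np.cross(y,z),y,z],1))
def cmd(p,Rt,frm=None):
    o=ctrl.get_obs(); p0,R0=(o['eef_pos'],rot(o['eef_rot'])) if frm is None else frm
    d=R0.inv().apply(np.array(p)-p0)*1000; r=(R0.inv()*Rt).as_rotvec(); print('cmd mm',d.round(1),'rv',r.round(3)); return d,r
C=np.array([.505,.249,.041]); YAW=-.696; E=.45
a=np.array([np.cos(E)*np.cos(YAW),np.cos(E)*np.sin(YAW),np.sin(E)]); u=np.array([-np.sin(E)*np.cos(YAW),-np.sin(E)*np.sin(YAW),np.cos(E)])
RG=axes_q(-u,a)
E
python3 - <<'E'
from h import *
cmd(C+.164*u,RG); print(C+.164*u)
E
```

```text
cmd mm [ 507.2 -753.9   43.1] rv [-0.436  0.142 -0.624]
[0.4502571  0.29473624 0.18867332]
```

Request:
{"name": "step_arm", "arguments": {
  "targets": "507 -754 43 -0.436 0.142 -0.624;507 -754 43 -0.436 0.142 -0.624;507 -754 43 -0.436 0.142 -0.624;507 -754 43 -0.436 0.142 -0.624;507 -754 43 -0.436 0.142 -0.624;507 -754 43 -0.436 0.142 -0.624;507 -754 43 -0.436 0.142 -0.624;507 -754 43 -0.436 0.142 -0.624",
  "grip": 100
}}

```text
time_s: 1.15
eef_pos: [0.3097, -0.1277, 0.2061]
eef_rot: [0.2, 0.884, 0.412, 0.092]
wrist_force: [0.1, 0.8, -0.8]
opening: 1.0
```

```bash
python3 - <<'E'
from h import *
cmd(C+.164*u,RG); print(ctrl.get_obs()['q'])
E
```

```text
cmd mm [ 413.9 -155.2  -55.7] rv [-0.005  0.003 -0.001]
[-0.78783636 -0.89024987  2.47985203  0.04079845  1.10870675 -0.09978813]
```

Request:
{"name": "step_arm", "arguments": {
  "targets": "414 -155 -56 -0.005 0.003 0;414 -155 -56 -0.005 0.003 0;414 -155 -56 -0.005 0.003 0;414 -155 -56 -0.005 0.003 0;414 -155 -56 -0.005 0.003 0;414 -155 -56 -0.005 0.003 0;414 -155 -56 -0.005 0.003 0;414 -155 -56 -0.005 0.003 0"
}}

```text
time_s: 2.15
eef_pos: [0.4498, 0.296, 0.1888]
eef_rot: [0.202, 0.883, 0.413, 0.094]
wrist_force: [0.7, -0.8, 0.4]
opening: 1.004
```

```bash
python3 - <<'E'
from h import *
cmd(C+.164*u,RG); cmd(C+.014*u,RG);print(ctrl.get_obs()['q'])
c=snap('scene','scene1');c2=snap('top','top1')
im=cv2.imread('pics/scene1.png')[130:230,260:380];cv2.imwrite('pics/s1c.png',cv2.resize(im,None,fx=6,fy=6,interpolation=cv2.INTER_CUBIC))
im=cv2.imread('pics/top1.png')[150:300,110:290];cv2.imwrite('pics/t1c.png',cv2.resize(im,None,fx=4,fy=4,interpolation=cv2.INTER_CUBIC))
E
```

```text
cmd mm [-0.7  1.   0.6] rv [-0.001 -0.     0.001]
cmd mm [ -0.7   1.1 150.6] rv [-0.001 -0.     0.001]
[ 0.61173197  0.13063036  1.82380536 -0.48660075  1.11300207  1.50916268]
```

View pics/s1c.png

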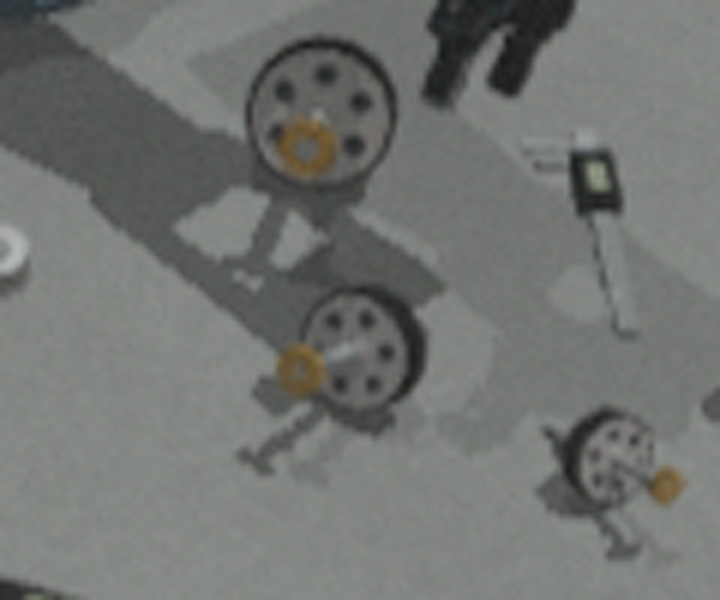

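View pics/t1c.png

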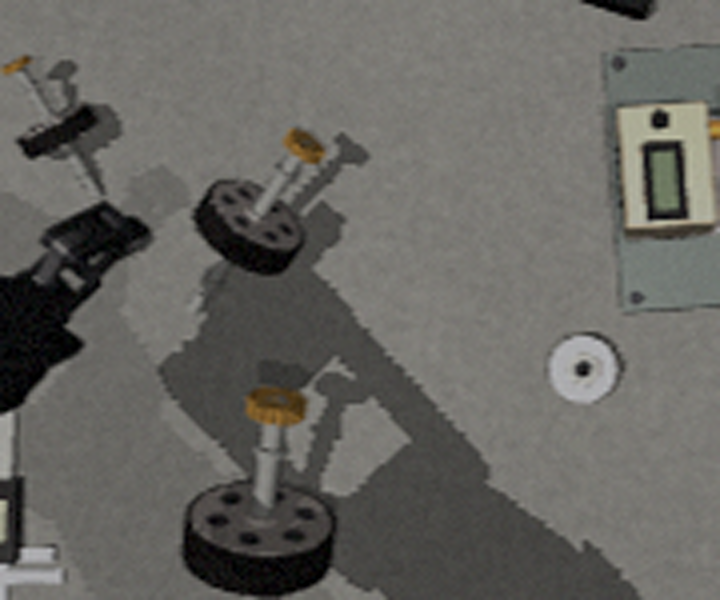

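```bash
python3 - <<'E'
from h import *
t=load('top1');s=load('scene1');o=ctrl.get_obs();p=o['eef_pos'];Rm=rot(o['eef_rot']).as_matrix()
for n,P in(('tcp',p),('L',p+.042*Rm[:,1]-.013*Rm[:,2]),('R',p-.042*Rm[:,1]-.013*Rm[:,2]),('C',C),('top rim',C+.04*u),('gear',C+.078*a),('pl',C-.082*a)):
    a1=proj(t,P);b=proj(s,P); print(n,((a1-[110,150])*4).round(),((b-[260,130])*6).round())
E
```

```text
tcp [122. 283.] [462. 119.]
L [143. 238.] [439. 107.]
R [ 79. 337.] [500.  94.]
C [247. 227.] [362. 347.]
top rim [221. 239.] [384. 293.]
gear [302. 145.] [301. 369.]
pl [192. 309.] [421. 325.]
```

Request:
{"name": "step_arm", "arguments": {
  "targets": "-1 1 40 0 0 0;-1 1 80 0 0 0;-1 1 110 0 0 0;-1 1 130 0 0 0;-1 1 143 0 0 0;-1 1 150 0 0 0;-1 1 150 0 0 0"
}}

```text
time_s: 3.12
eef_pos: [0.4998, 0.2503, 0.0547]
eef_rot: [0.202, 0.883, 0.413, 0.094]
wrist_force: [-0.3, 0.4, -0.9]
opening: 1.002
```

```bash
python3 - <<'E'
from h import *
cmd(C+.014*u,RG)
c=snap('scene','scene2');c2=snap('top','top2')
a=cv2.resize(cv2.imread('pics/scene2.png')[140:220,270:350],None,fx=5,fy=5,interpolation=cv2.INTER_CUBIC)
b=cv2.resize(cv2.imread('pics/top2.png')[165:245,120:200],None,fx=5,fy=5,interpolation=cv2.INTER_CUBIC)
cv2.imwrite('pics/g2.png',cv2.convertScaleAbs(np.hstack([a,b]),alpha=1.5,beta=20))
E
```

```text
cmd mm [ 2.3 -1.6  0.5] rv [-0.001  0.    -0.001]
```

View pics/g2.png

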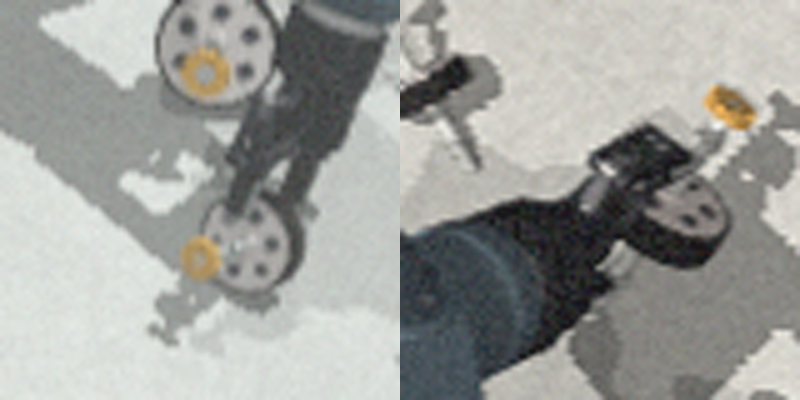

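Request:
{"name": "step_arm", "arguments": {
  "targets": "2 -1 0 0 0 0;2 -1 0 0 0 0;2 -1 0 0 0 0;2 -1 0 0 0 0;2 -1 0 0 0 0;2 -1 0 0 0 0;2 -1 0 0 0 0;2 -1 0 0 0 0",
  "grip": 0
}}

```text
time_s: 4.22
eef_pos: [0.5006, 0.2526, 0.0544]
eef_rot: [0.202, 0.883, 0.413, 0.095]
wrist_force: [1.2, 0.5, 1.4]
opening: 0.266
```

```bash
python3 - <<'E'
from h import *
cmd(C+.014*u,RG)
c=snap('scene','scene3');c2=snap('top','top3')
a=cv2.resize(cv2.imread('pics/scene3.png')[140:220,270:350],None,fx=5,fy=5,interpolation=cv2.INTER_CUBIC)
b=cv2.resize(cv2.imread('pics/top3.png')[165:245,120:200],None,fx=5,fy=5,interpolation=cv2.INTER_CUBIC)
cv2.imwrite('pics/g3.png',cv2.convertScaleAbs(np.hstack([a,b]),alpha=1.5,beta=20))
E
```

```text
cmd mm [ 0.1 -0.7  0.5] rv [-0.    -0.    -0.001]
```

View pics/g3.png

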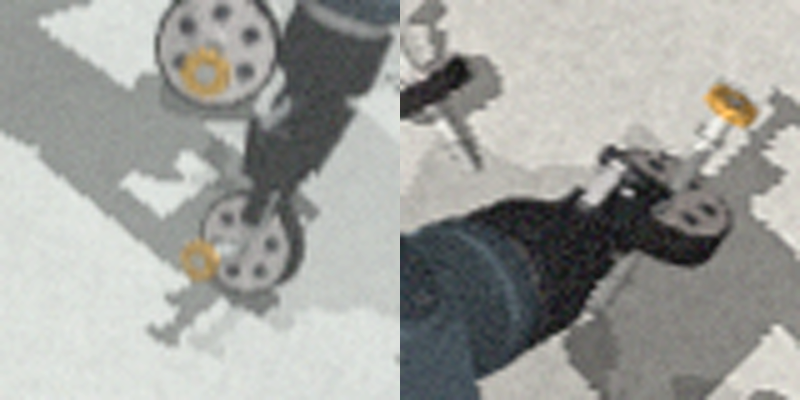

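```bash
python3 - <<'E'
from h import *
o=ctrl.get_obs();p=o['eef_pos']
R1=axes_q([0,0,-1],[np.cos(YAW),np.sin(YAW),0])
cmd(p+[0,0,.06],rot(o['eef_rot'])); cmd(p+[0.03,-.06,.2],R1)
E
```

```text
cmd mm [  0.   26.1 -54. ] rv [0. 0. 0.]
cmd mm [ -26.7  142.3 -153.4] rv [ 0.45  -0.001 -0.   ]
```

Request:
{"name": "step_arm", "arguments": {
  "targets": "0 3 -6 0 0 0;0 13 -27 0 0 0;0 26 -54 0 0 0;-10 50 -80 0.1 0 0;-27 142 -153 0.45 0 0;-27 142 -153 0.45 0 0;-27 142 -153 0.45 0 0;-27 142 -153 0.45 0 0"
}}

```text
time_s: 5.32
eef_pos: [0.5292, 0.1919, 0.2524]
eef_rot: [-0.001, 0.906, 0.423, -0.001]
wrist_force: [-0.5, 0.0, -3.8]
opening: 0.271
```

```bash
cat >> h.py <<'E'
RT=axes_q([0,0,-1],[np.cos(1.631),np.sin(1.631),0])
TGT=np.array([.5496,-.18,.078])
E
python3 - <<'E'
from h import *
print(ctrl.get_obs()['q'],ctrl.get_obs()['opening'])
cmd(TGT+[0,0,.17],RT)
snap('scene','scene4');im=cv2.imread('pics/scene4.png')[100:200,240:360];cv2.imwrite('pics/s4.png',cv2.resize(im,None,fx=6,fy=6))
E
```

```text
[1.36757126e-01 1.38034689e-01 1.61251303e+00 4.67408400e-04
 1.39350828e+00 8.34363371e-01] 0.27133884835023436
cmd mm [-271.9  254.5    4.3] rv [-3.000e-03 -2.000e-03 -2.329e+00]
```

View pics/s4.png

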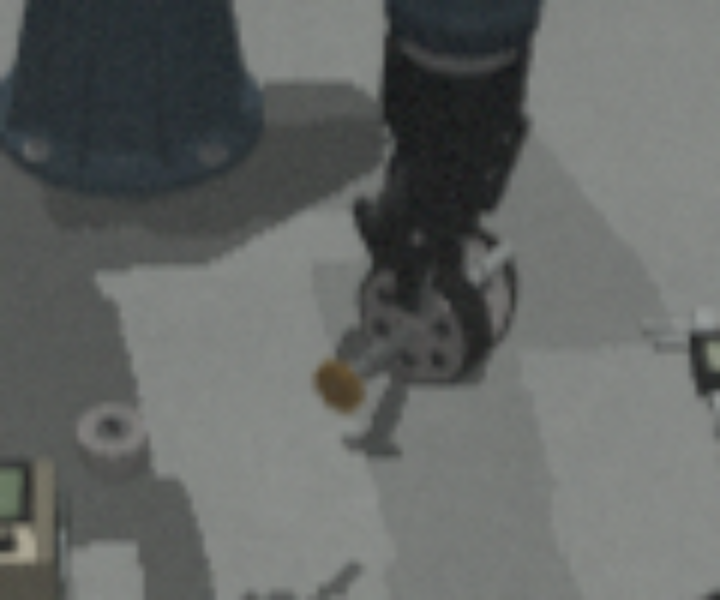

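Request:
{"name": "step_arm", "arguments": {
  "targets": "-272 254 4 0 0 -2.329;-272 254 4 0 0 -2.329;-272 254 4 0 0 -2.329;-272 254 4 0 0 -2.329;-272 254 4 0 0 -2.329;-272 254 4 0 0 -2.329;-272 254 4 0 0 -2.329;-272 254 4 0 0 -2.329"
}}

```text
time_s: 6.38
eef_pos: [0.5493, -0.179, 0.2466]
eef_rot: [-0.003, 0.413, 0.911, 0.0]
wrist_force: [0.2, 0.4, -3.6]
opening: 0.267
```

```bash
python3 - <<'E'
from h import *
print(ctrl.get_obs()['q'],ctrl.get_obs()['eef_pos'])
cmd(TGT+[0,0,.15],RT)
E
```

```text
[-5.20197794e-01  1.77753394e-01  1.57916931e+00 -4.61755704e-04
  1.38986618e+00 -1.23865421e+00] [ 0.54927807 -0.17904893  0.24656646]
cmd mm [-1.  -0.3 18.6] rv [ 0.    -0.005 -0.912]
```

Request:
{"name": "step_arm", "arguments": {
  "targets": "-1 0 0 0 -0.005 -0.912;-1 0 0 0 -0.005 -0.912;-1 0 0 0 -0.005 -0.912;-1 0 0 0 -0.005 -0.912;-1 0 0 0 -0.005 -0.912;-1 0 0 0 -0.005 -0.912;-1 0 0 0 -0.005 -0.912;-1 0 0 0 -0.005 -0.912"
}}

```text
time_s: 7.38
eef_pos: [0.551, -0.1794, 0.2489]
eef_rot: [0.002, -0.026, 1.0, -0.0]
wrist_force: [-0.8, 0.3, -2.9]
opening: 0.267
```

```bash
python3 - <<'E'
from h import *
print(ctrl.get_obs()['q'],ctrl.get_obs()['eef_pos'])
cmd(TGT+[0,0,.17],RT)
for n in('scene','top'): snap(n,n+'5')
a=cv2.resize(cv2.imread('pics/scene5.png')[120:220,170:270],None,fx=8,fy=6,interpolation=cv2.INTER_CUBIC)
cv2.imwrite('pics/s5.png',cv2.convertScaleAbs(cv2.resize(cv2.imread('pics/scene5.png')[125:215,170:270],None,fx=8,fy=6.6,interpolation=cv2.INTER_CUBIC),alpha=1.4,beta=15))
cv2.imwrite('pics/t5.png',cv2.convertScaleAbs(cv2.resize(cv2.imread('pics/top5.png')[150:240,250:360],None,fx=7,fy=6.5,interpolation=cv2.INTER_CUBIC),alpha=1.4,beta=15))
E
```

```text
[-5.19897076e-01  1.73714148e-01  1.57903236e+00  8.42572417e-04
  1.38558119e+00 -2.14375917e+00] [ 0.55101024 -0.17937326  0.2489204 ]
cmd mm [ 1.4 -0.6  0.9] rv [-0.001  0.003 -0.007]
```

View pics/s5.png

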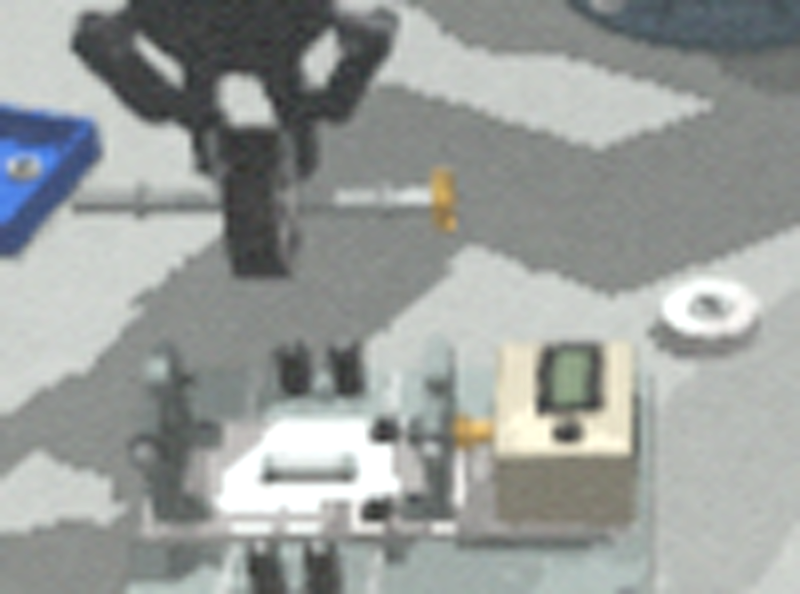

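View pics/t5.png

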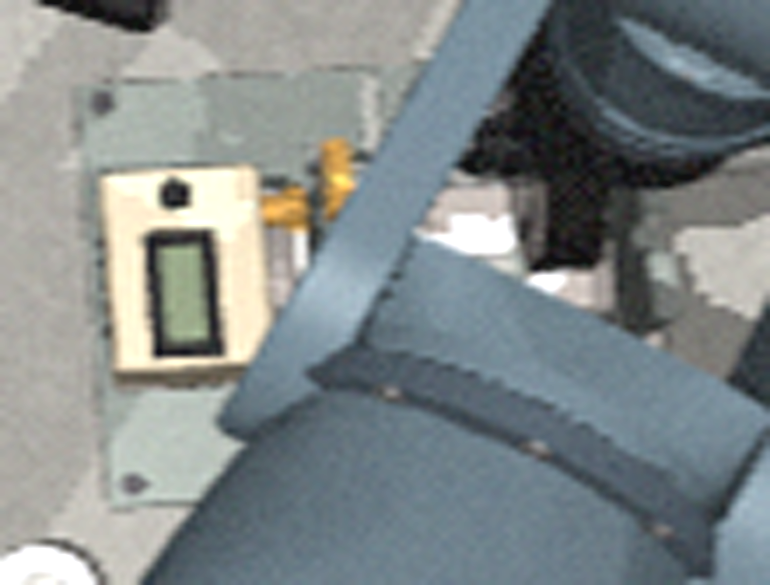

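```bash
python3 - <<'E'
from h import *
t=load('top5');s=load('scene5');o=ctrl.get_obs();p=o['eef_pos'];Rm=rot(o['eef_rot']).as_matrix()
G=((337.5/7)-.5+250,(180.5/6.5)-.5+150); S=((444.5/8)-.5+170,(200.5/6.6)-.5+125); Pl=((75/8)-.5+170,(205/6.6)-.5+125)
g,e=tri(t,G,s,S); print(g,e); 
c=p+.014*Rm[:,2]
def sc(P): q=proj(s,P); return ((q-[170,125]+.5)*[8,6.6]-.5).round()
for x in(.082,.078,.074,.055,.053,0,-.053,-.082): print(x,(c+x*Rm[:,1]).round(4),sc(c+x*Rm[:,1]))
print('bottom rim',sc(c-[0,0,.04]))
q=proj(t,c+.078*Rm[:,1]);print(((q-[250,150]+.5)*[7,6.5]-.5))
E
```

```text
[ 0.54864867 -0.10178446  0.2344461 ] 0.000650906587461366
0.082 [ 0.5468 -0.0979  0.2352] [454. 197.]
0.078 [ 0.547  -0.1019  0.2352] [445. 197.]
0.074 [ 0.5472 -0.1059  0.2352] [435. 197.]
0.055 [ 0.5483 -0.1249  0.2352] [391. 197.]
0.053 [ 0.5484 -0.1269  0.2352] [387. 197.]
0 [ 0.5512 -0.1798  0.2353] [264. 198.]
-0.053 [ 0.554  -0.2327  0.2353] [140. 199.]
-0.082 [ 0.5555 -0.2617  0.2354] [ 73. 200.]
bottom rim [274. 255.]
[338.58134921 183.68980686]
```

Request:
{"name": "step_arm", "arguments": {
  "targets": "1.6 -0.5 30 0 0.002 -0.006;1.6 -0.5 65 0 0.002 -0.006;1.6 -0.5 95 0 0.002 -0.006;1.6 -0.5 112 0 0.002 -0.006;1.6 -0.5 120 0 0.002 -0.006;1.6 -0.5 120 0 0.002 -0.006"
}}

```text
time_s: 8.22
eef_pos: [0.5503, -0.1808, 0.1297]
eef_rot: [0.001, -0.03, 1.0, -0.001]
wrist_force: [0.3, 0.4, -4.1]
opening: 0.267
```

```bash
python3 - <<'E'
from h import *
print(ctrl.get_obs())
cmd(TGT+[0,0,.014],RT)
for n in('scene','top'): snap(n,n+'6')
cv2.imwrite('pics/s6.png',cv2.convertScaleAbs(cv2.resize(cv2.imread('pics/scene6.png')[155:215,175:265],None,fx=8.8,fy=9,interpolation=cv2.INTER_CUBIC),alpha=1.4,beta=15))
cv2.imwrite('pics/t6.png',cv2.convertScaleAbs(cv2.resize(cv2.imread('pics/top6.png')[150:240,250:360],None,fx=7,fy=6.5,interpolation=cv2.INTER_CUBIC),alpha=1.4,beta=15))
E
```

```text
{'time_s': 8.225, 'q': array([-5.22220752e-01,  2.97979619e-01,  1.68325551e+00, -8.61492098e-05,
        1.15762164e+00, -2.15266405e+00]), 'dq': array([ 0.00012481, -0.01664706, -0.01401429, -0.00051792,  0.00270341,
        0.00019129]), 'joint_efforts': array([-5.77608577e-02, -4.80179644e+01, -3.26569211e+01, -3.85985250e-04,
       -9.79612092e-02,  3.06697744e-03]), 'eef_pos': array([ 0.55032639, -0.18083406,  0.12970002]), 'eef_rot': array([ 1.14403844e-03, -2.98362707e-02,  9.99553863e-01, -7.50997899e-04]), 'wrist_force': array([ 0.32151233,  0.44846612, -4.0851511 ]), 'torque': array([-0.0111086 ,  0.00468219, -0.02575466]), 'opening': 0.26696366108739705}
cmd mm [ 0.8  0.9 37.7] rv [-0.002  0.002 -0.001]
```

View pics/s6.png

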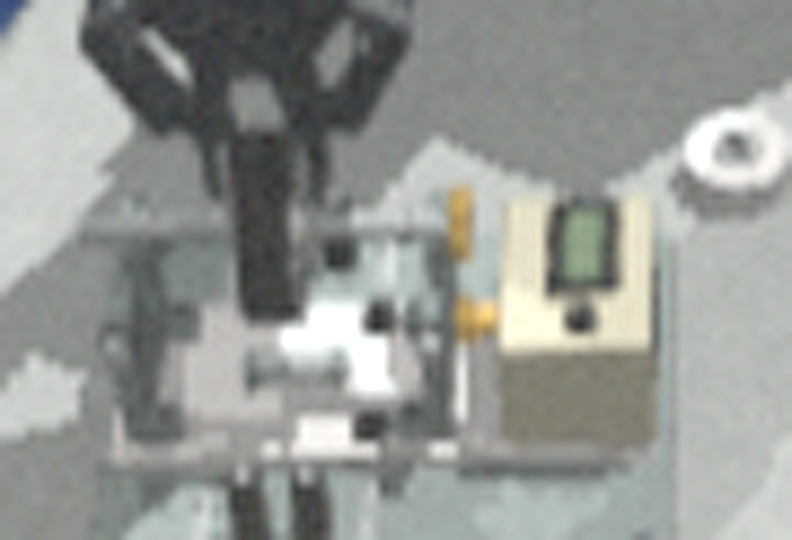

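View pics/t6.png

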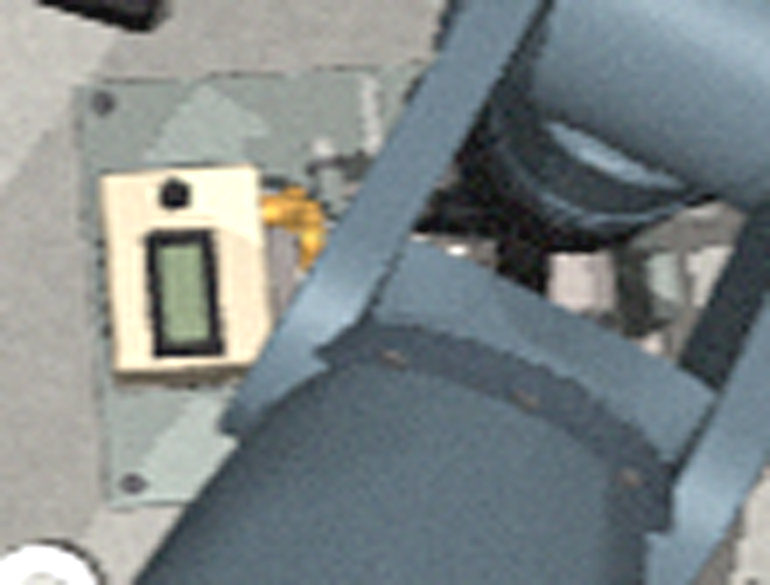

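Request:
{"name": "step_arm", "arguments": {
  "targets": "0.8 0.8 5 -0.002 0.002 0;0.8 0.8 9 -0.002 0.002 0;0.8 0.8 12 -0.002 0.002 0;0.8 0.8 15 -0.002 0.002 0;0.8 0.8 17 -0.002 0.002 0;0.8 0.8 18 -0.002 0.002 0"
}}

```text
time_s: 9.07
eef_pos: [0.5492, -0.1799, 0.1112]
eef_rot: [-0.0, -0.03, 1.0, 0.0]
wrist_force: [-0.9, -0.2, -4.4]
opening: 0.267
```

```bash
cat > o.py <<'E'
from h import *
o=ctrl.get_obs();print(o['time_s'],o['eef_pos'].round(4),o['wrist_force'].round(1),o['torque'].round(2),o['opening']);cmd(TGT+[0,0,.014],RT)
E
python3 o.py
```

```text
9.075 [ 0.5492 -0.1799  0.1112] [-0.9 -0.2 -4.4] [ 0.01 -0.02  0.01] 0.26674345841969405
cmd mm [-0.4 -0.1 19.2] rv [ 0.001 -0.    -0.   ]
```

Request:
{"name": "step_arm", "arguments": {
  "targets": "0 0 1 0 0 0;0 0 2 0 0 0;0 0 3 0 0 0;0 0 4 0 0 0;0 0 4 0 0 0"
}}

```text
time_s: 9.7
eef_pos: [0.5492, -0.1802, 0.1093]
eef_rot: [-0.0, -0.03, 1.0, 0.0]
wrist_force: [-8.4, 0.8, 13.2]
opening: 0.269
```

```bash
python3 o.py
```

```text
9.7 [ 0.5492 -0.1802  0.1093] [-8.4  0.8 13.2] [0.66 1.39 0.17] 0.2687163315703143
cmd mm [-0.5  0.2 17.3] rv [ 0. -0.  0.]
```

Request:
{"name": "step_arm", "arguments": {
  "targets": "0.5 0 -3 0 0 0;2 0 -3 0 0 0;2 0 -1 0 0 0;2 0 0 0 0 0;2 0 0 0 0 0"
}}

```text
time_s: 10.32
eef_pos: [0.5471, -0.1801, 0.1076]
eef_rot: [-0.0, -0.03, 1.0, 0.0]
wrist_force: [-3.0, 0.9, 3.1]
opening: 0.271
```

```bash
python3 o.py
```

```text
10.325 [ 0.5471 -0.1801  0.1076] [-3.   0.9  3.1] [0.35 0.56 0.13] 0.27076611553743407
cmd mm [-2.5 -0.1 15.6] rv [ 0.001 -0.    -0.   ]
```

Request:
{"name": "step_arm", "arguments": {
  "targets": "1.5 0 0 0 0 0;1.5 0 1 0 0 0;1.5 0 2 0 0 0;1.5 0 2 0 0 0"
}}

```text
time_s: 10.82
eef_pos: [0.5456, -0.1802, 0.1055]
eef_rot: [-0.0, -0.03, 1.0, 0.0]
wrist_force: [-3.0, 0.2, 2.4]
opening: 0.268
```

```bash
python3 o.py
```

```text
10.825 [ 0.5456 -0.1802  0.1055] [-3.   0.2  2.4] [0.25 0.66 0.02] 0.2679107221132691
cmd mm [-4.  -0.1 13.5] rv [ 0.001 -0.001 -0.   ]
```

Request:
{"name": "step_arm", "arguments": {
  "targets": "0 0 1 0 0 0;0 0 2 0 0 0;0 0 2 0 0 0"
}}

```text
time_s: 11.2
eef_pos: [0.5456, -0.1804, 0.104]
eef_rot: [-0.0, -0.03, 1.0, -0.0]
wrist_force: [-4.6, -0.8, 6.8]
opening: 0.266
```

```bash
python3 o.py
```

```text
11.2 [ 0.5456 -0.1804  0.104 ] [-4.6 -0.8  6.8] [0.06 0.98 0.01] 0.2655893818409877
cmd mm [-4.1  0.2 12. ] rv [-0.    -0.001 -0.   ]
```

Request:
{"name": "step_arm", "arguments": {
  "targets": "0 0 1 0 0 0;0 0 2 0 0 0;0 0 2 0 0 0"
}}

```text
time_s: 11.58
eef_pos: [0.5456, -0.1806, 0.1019]
eef_rot: [-0.0, -0.03, 1.0, -0.0]
wrist_force: [-4.5, -0.0, 4.4]
opening: 0.27
```

```bash
python3 o.py
```

```text
11.575 [ 0.5456 -0.1806  0.1019] [-4.5 -0.   4.4] [-0.21  0.97  0.07] 0.27018798679468026
cmd mm [-4.1  0.4  9.9] rv [-0. -0. -0.]
```

Request:
{"name": "step_arm", "arguments": {
  "targets": "0 0 1 0 0 0;0 0 2 0 0 0;0 0 3 0 0 0;0 0 3 0 0 0"
}}

```text
time_s: 12.08
eef_pos: [0.5456, -0.1805, 0.0982]
eef_rot: [-0.0, -0.03, 1.0, -0.0]
wrist_force: [-3.1, -2.2, -0.1]
opening: 0.268
```

```bash
python3 o.py
```

```text
12.075 [ 0.5456 -0.1805  0.0982] [-3.1 -2.2 -0.1] [-0.52  0.73  0.04] 0.267619953771922
cmd mm [-4.1  0.2  6.2] rv [ 0. -0. -0.]
```

Request:
{"name": "step_arm", "arguments": {
  "targets": "0 0 1 0 0 0;0 0 2 0 0 0;0 0 3 0 0 0;0 0 4 0 0 0;0 0 4 0 0 0"
}}

```text
time_s: 12.7
eef_pos: [0.5458, -0.1797, 0.0938]
eef_rot: [-0.0, -0.03, 1.0, 0.001]
wrist_force: [-1.6, -1.3, -5.5]
opening: 0.271
```

```bash
python3 o.py; python3 - <<'E'
from h import *
snap('scene','scene7')
cv2.imwrite('pics/s7.png',cv2.convertScaleAbs(cv2.resize(cv2.imread('pics/scene7.png')[155:215,175:265],None,fx=8.8,fy=9,interpolation=cv2.INTER_CUBIC),alpha=1.4,beta=15))
E
```

```text
12.7 [ 0.5458 -0.1797  0.0938] [-1.6 -1.3 -5.5] [ 0.03  0.17 -0.06] 0.2708932877817971
cmd mm [-3.8 -0.5  1.8] rv [ 0.001 -0.    -0.   ]
```

View pics/s7.png

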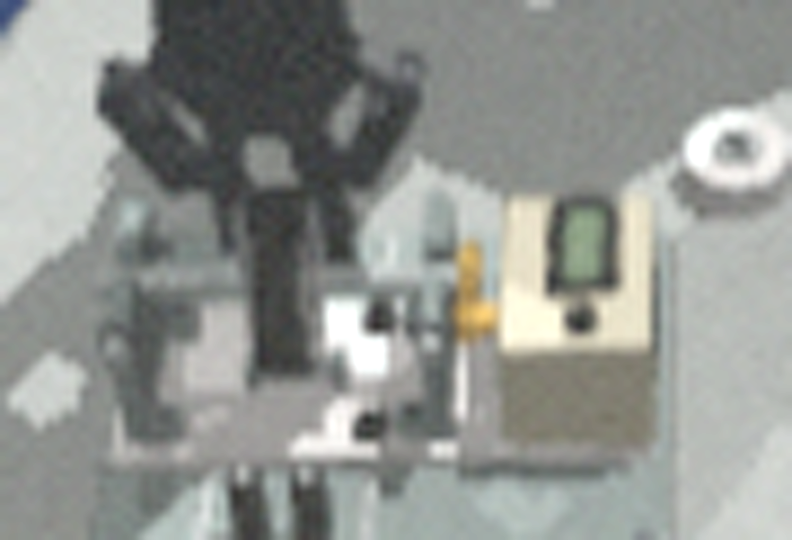

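Request:
{"name": "step_arm", "arguments": {
  "targets": "0 0 1 0 0 0;0 0 2 0 0 0;0 0 3 0 0 0;0 0 3 0 0 0"
}}

```text
time_s: 13.25
eef_pos: [0.5462, -0.18, 0.0929]
eef_rot: [0.0, -0.03, 1.0, 0.0]
wrist_force: [-4.6, 2.5, 8.3]
opening: 0.265
```

```bash
python3 o.py
```

```text
13.25 [ 0.5462 -0.18    0.0929] [-4.6  2.5  8.3] [1.12 0.95 0.19] 0.2647266873127988
cmd mm [-3.4 -0.2  0.9] rv [0.001 0.001 0.   ]
```

Request:
{"name": "step_arm", "arguments": {
  "targets": "0 0 1 0 0 0;0 0 2 0 0 0;0 0 2 0 0 0"
}}

```text
time_s: 13.62
eef_pos: [0.5466, -0.1801, 0.0927]
eef_rot: [0.001, -0.03, 1.0, 0.0]
wrist_force: [-8.9, 6.0, 20.8]
opening: 0.267
```

```bash
python3 o.py
```

```text
13.625 [ 0.5466 -0.1801  0.0927] [-8.9  6.  20.8] [1.28 1.74 0.08] 0.26743635721991776
cmd mm [-3.  -0.1  0.7] rv [0.    0.002 0.   ]
```

Request:
{"name": "step_arm", "arguments": {
  "targets": "0 0 -2 0 0 0;0 0 -2.5 0 0 0;0 0 -2.5 0 0 0"
}}

```text
time_s: 14.0
eef_pos: [0.5464, -0.1801, 0.0928]
eef_rot: [0.001, -0.03, 1.0, 0.0]
wrist_force: [-2.7, 3.3, 7.3]
opening: 0.266
```

```bash
python3 o.py
```

```text
14.0 [ 0.5464 -0.1801  0.0928] [-2.7  3.3  7.3] [0.92 0.52 0.06] 0.266390261583382
cmd mm [-3.2 -0.1  0.8] rv [ 0.     0.001 -0.   ]
```

Request:
{"name": "step_arm", "arguments": {
  "targets": "0 0 0 0 0 0;0 0 0 0 0 0;0 0 0 0 0 0;0 0 0 0 0 0",
  "grip": 55
}}

```text
time_s: 14.5
eef_pos: [0.5458, -0.1803, 0.0918]
eef_rot: [-0.0, -0.03, 1.0, 0.0]
wrist_force: [0.0, 0.1, 1.5]
opening: 0.547
```

Request:
{"name": "step_arm", "arguments": {
  "targets": "0 0 -15 0 0 0;0 0 -40 0 0 0;0 0 -80 0 0 0;0 0 -130 0 0 0;0 0 -180 0 0 0;0 0 -200 0 0 0;0 0 -200 0 0 0"
}}

```text
time_s: 15.38
eef_pos: [0.5468, -0.1808, 0.2952]
eef_rot: [0.002, -0.03, 1.0, -0.001]
wrist_force: [0.1, -0.3, 0.2]
opening: 0.543
```

```bash
python3 o.py; python3 - <<'E'
from h import *
print(ctrl.get_obs()['q'])
snap('scene','scene8')
cv2.imwrite('pics/s8.png',cv2.convertScaleAbs(cv2.resize(cv2.imread('pics/scene8.png')[155:215,175:265],None,fx=8.8,fy=9,interpolation=cv2.INTER_CUBIC),alpha=1.4,beta=15))
E
```

```text
15.375 [ 0.5468 -0.1808  0.2952] [ 0.1 -0.3  0.2] [-0.06  0.01 -0.03] 0.5430092843279672
cmd mm [ -1.9   1.2 203.2] rv [-0.003  0.005 -0.   ]
[-5.25616788e-01  1.32533461e-01  1.53281870e+00  4.37594958e-04
  1.47096506e+00 -2.15639401e+00]
```

View pics/s8.png

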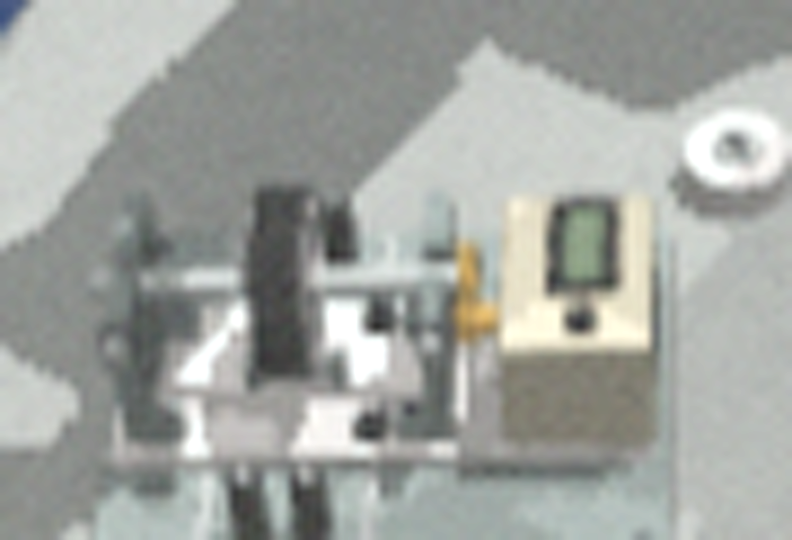

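Request:
{"name": "step_arm", "arguments": {
  "targets": "250 -290 0 0 0 0;250 -290 0 0 0 0;250 -290 0 0 0 0;250 -290 0 0 0 0;250 -290 0 0 0 0;250 -290 0 0 0 0;250 -290 0 0 0 0;250 -290 0 0 0 0"
}}

```text
time_s: 16.42
eef_pos: [0.3131, -0.4842, 0.2901]
eef_rot: [-0.0, -0.029, 1.0, 0.002]
wrist_force: [0.2, -0.2, -1.0]
opening: 0.551
```

```bash
python3 - <<'E'
from h import *
snap('scene','scene9');snap('top','top9')
cv2.imwrite('pics/s9.png',cv2.convertScaleAbs(cv2.resize(cv2.imread('pics/scene9.png')[160:210,180:250],None,fx=11,fy=11,interpolation=cv2.INTER_CUBIC),alpha=1.3,beta=10))
cv2.imwrite('pics/t9.png',cv2.convertScaleAbs(cv2.resize(cv2.imread('pics/top9.png')[160:220,275:355],None,fx=9,fy=9,interpolation=cv2.INTER_CUBIC),alpha=1.3,beta=10))
cv2.imwrite('pics/t9f.png',cv2.resize(cv2.imread('pics/top9.png'),(800,600)))
t=load('top9');s=load('scene9')
h=np.array([.54899,-.14022]);yw=.0605;M=np.array([[np.cos(yw),-np.sin(yw)],[np.sin(yw),np.cos(yw)]])
for x in(-.003,-.006):
  for y in(.078,.053,-.053,-.082):
    w=h+M@np.array([x,y-.0398]); P=np.array([*w,.078]); print(x,y,((proj(s,P)-[180,160]+.5)*11).round(),((proj(t,P)-[275,160]+.5)*9).round())
E
```

```text
-0.003 0.078 [534. 289.] [162. 274.]
-0.003 0.053 [461. 290.] [240. 268.]
-0.003 -0.053 [149. 295.] [572. 244.]
-0.003 -0.082 [ 64. 296.] [662. 238.]
-0.006 0.078 [534. 282.] [163. 283.]
-0.006 0.053 [461. 284.] [241. 278.]
-0.006 -0.053 [150. 289.] [573. 253.]
-0.006 -0.082 [ 65. 290.] [663. 247.]
```

View pics/s9.png

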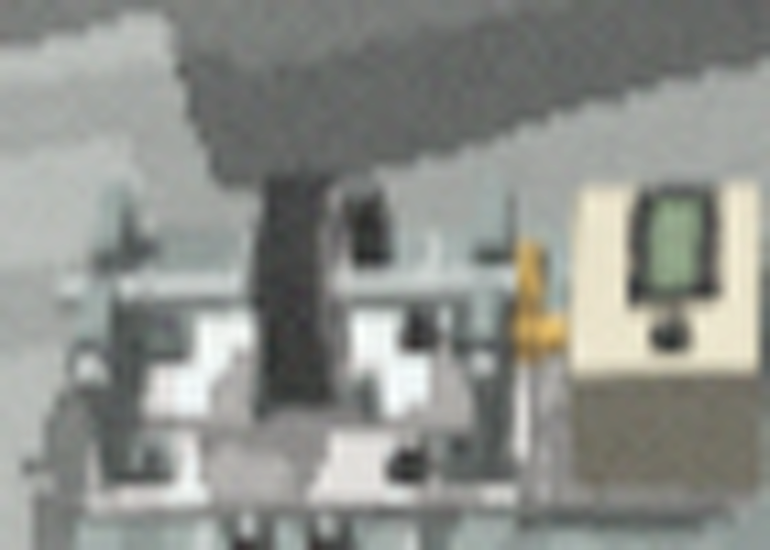

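View pics/t9.png

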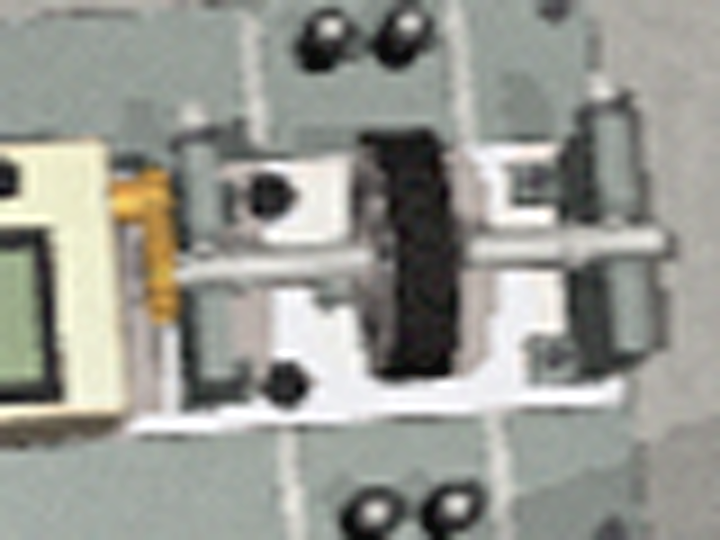

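View pics/t9f.png

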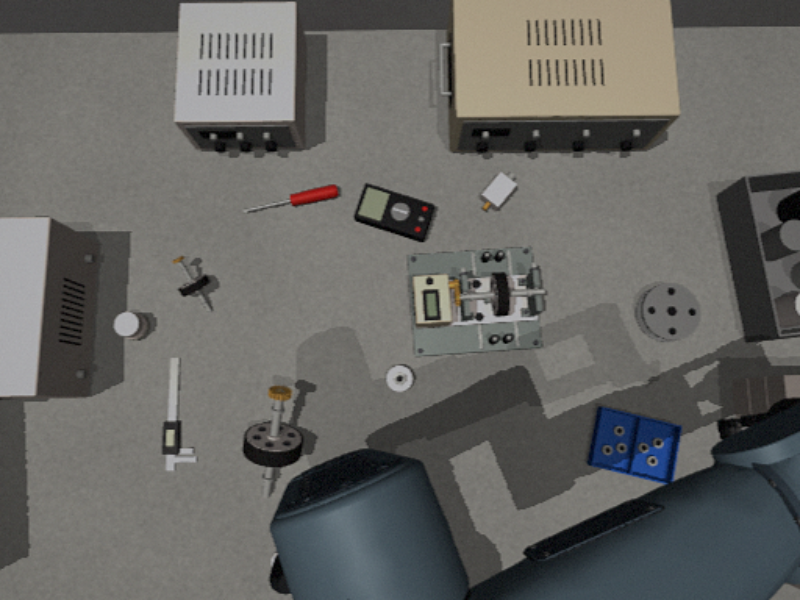

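```bash
python3 - <<'E'
from h import *
t=load('top9');s=load('scene9')
T=lambda u,v:((u+.5)/9-.5+275,(v+.5)/9-.5+160);S=lambda u,v:((u+.5)/11-.5+180,(v+.5)/11-.5+160)
for n,a,b in(('housing +x',(105,140),(572,374)),('housing -x',(126,411),(574,183)),('axle gear side',(240,266),(461,283)),('axle plain side',(572,243),(149,288)),('gear',(161,247+0),(531,291)),('plain end',(664,239),(63,292))):
    print(n,tri(t,T(*a),s,S(*b)))
E
```

```text
housing +x (array([ 0.58648008, -0.08508305,  0.08136713]), np.float64(0.0003569437214888341))
housing -x (array([ 0.49897843, -0.09079589,  0.08503943]), np.float64(0.002914538752802743))
axle gear side (array([ 0.54521818, -0.12686527,  0.08114532]), np.float64(0.0003072916996765583))
axle plain side (array([ 0.55130816, -0.23265231,  0.08083837]), np.float64(7.58573858468084e-05))
gear (array([ 0.5511321 , -0.10193603,  0.08420302]), np.float64(0.0001402018671612232))
plain end (array([ 0.55252953, -0.26226221,  0.0790237 ]), np.float64(0.0002703864398637592))
```

```bash
python3 - <<'E'
from h import *
cmd([.5475,-.18,.20],RT)
E
```

```text
cmd mm [-251.2  288.4   91.6] rv [ 0.002 -0.     0.001]
```

Request:
{"name": "step_arm", "arguments": {
  "targets": "-251 288 0 0.002 0 0;-251 288 0 0.002 0 0;-251 288 0 0.002 0 0;-251 288 0 0.002 0 0;-251 288 0 0.002 0 0;-251 288 40 0.002 0 0;-251 288 92 0.002 0 0;-251 288 92 0.002 0 0",
  "grip": 0
}}

```text
time_s: 17.52
eef_pos: [0.5444, -0.1772, 0.1949]
eef_rot: [-0.005, -0.032, 0.999, 0.002]
wrist_force: [-0.8, 0.2, 0.7]
opening: 0.0
```

Request:
{"name": "step_arm", "arguments": {
  "targets": "0 0 35 0 0 0;0 0 60 0 0 0;0 0 70 0 0 0;0 0 76 0 0 0;0 0 78 0 0 0;0 0 78 0 0 0"
}}

```text
time_s: 18.27
eef_pos: [0.5474, -0.1826, 0.1229]
eef_rot: [0.001, -0.03, 1.0, -0.001]
wrist_force: [-1.1, -0.2, 0.6]
opening: -0.0
```

```bash
python3 o.py
```

```text
18.275 [ 0.5474 -0.1826  0.1229] [-1.1 -0.2  0.6] [0.03 0.01 0.02] -0.00012770235415902054
cmd mm [-2.4  2.6 30.9] rv [-0.002  0.001 -0.   ]
```

Request:
{"name": "step_arm", "arguments": {
  "targets": "0 2 1 0 0 0;0 2 2 0 0 0;0 2 3 0 0 0;0 2 3 0 0 0"
}}

```text
time_s: 18.77
eef_pos: [0.5467, -0.1802, 0.1188]
eef_rot: [-0.0, -0.03, 1.0, -0.001]
wrist_force: [-0.2, 0.5, -0.2]
opening: 0.001
```

Request:
{"name": "step_arm", "arguments": {
  "targets": "0 0 1 0 0 0;0 0 2 0 0 0;0 0 2 0 0 0"
}}

```text
time_s: 19.15
eef_pos: [0.5475, -0.1803, 0.1179]
eef_rot: [0.001, -0.03, 1.0, -0.001]
wrist_force: [0.2, 0.6, 4.8]
opening: 0.003
```

```bash
python3 o.py
```

```text
19.15 [ 0.5475 -0.1803  0.1179] [0.2 0.6 4.8] [ 0.27 -0.01  0.01] 0.002991819660643719
cmd mm [-2.1  0.3 25.9] rv [-0.002  0.002 -0.   ]
```

Request:
{"name": "step_arm", "arguments": {
  "targets": "0 0 1 0 0 0;0 0 2 0 0 0;0 0 2 0 0 0"
}}

```text
time_s: 19.52
eef_pos: [0.5488, -0.1804, 0.1177]
eef_rot: [0.002, -0.03, 1.0, -0.001]
wrist_force: [0.3, 3.6, 14.0]
opening: 0.005
```

Request:
{"name": "step_arm", "arguments": {
  "targets": "0 0 -10 0 0 0;0 0 -50 0 0 0;0 0 -110 0 0 0;0 0 -160 0 0 0;100 -150 -160 0 0 0;200 -250 -160 0 0 0;200 -250 -160 0 0 0;200 -250 -160 0 0 0"
}}

```text
time_s: 20.52
eef_pos: [0.4025, -0.3862, 0.2754]
eef_rot: [0.0, -0.03, 1.0, -0.001]
wrist_force: [1.0, 0.1, -0.8]
opening: 0.0
```

```bash
python3 - <<'E'
from h import *
snap('scene','s10');snap('top','t10')
a=load('t10')['image'].astype(int);b=load('top9')['image'].astype(int);d=np.abs(a-b).max(2)
print('diff in counter area',d[160:220,275:355].max(),(d[160:220,275:355]>40).sum())
cv2.imwrite('pics/fin.png',cv2.resize(cv2.imread('pics/t10.png')[150:240,250:370],None,fx=6,fy=6))
E
```

```text
diff in counter area 46 1
```

View pics/fin.png

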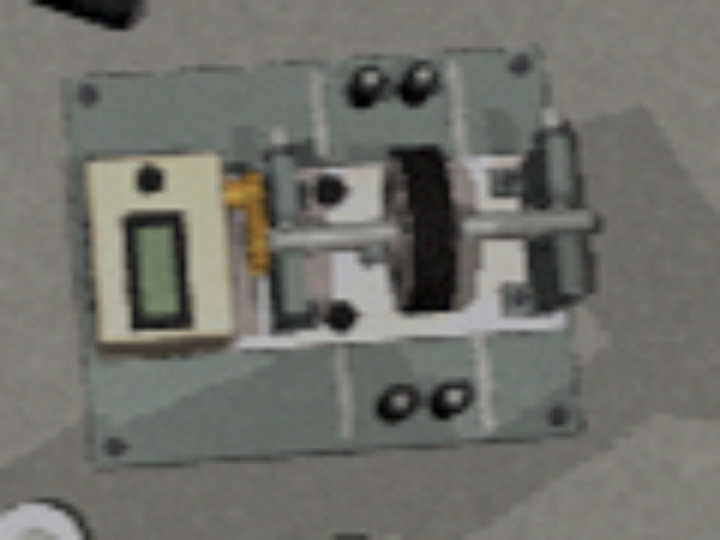

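```bash
python3 -c "
from h import *
print(ticket.hand_in())"
```

```text
the job is handed in; nothing more can be done
None
```

The 80 mm measuring wheel (the middle-sized of the three) is in the counter with its gear on the housing side. It is pressed past both plungers and let go, and the job is handed in at about 20.6 s. I got no verdict back.

- **Insertion:** The first try touched on the +x side of the slots, about 4 mm off my estimate from the images. I shifted the wheel and it then went in. The wrist read about 21 N at most while pressing to the floors, about 25 N with the wheel's weight added.
- **Height:** After letting go, I touched the disc's rim with the shut fingertips and met it at 118 mm, which puts the axle at 78 mm (home). Under a further push it did not sink more than 0.2 mm.
- **Disagreement:** The two camera views together put the axle at about 81 mm at both ends. They also read the housing top, which is known to be 84 mm, as 81 and 85 mm, so I trusted the touch and the firm stop instead.
- **End state:** The last pictures show the axle in both slots and the wheel unmoved by the final press. Just before that press, a full top view showed no visible displacement of the bench items it covers. The gripper is clear of everything.

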